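# Set the last push rivet of a control box cover

## Robot

A 6-joint arm with a two-finger parallel gripper is mounted at the origin on a cart in front of the work surface, level with it; the furniture and walls round the work are solid. World frame = base frame: x ahead of the robot, y to its left, z up, the work surface at z = 0. Lengths are in mm, angles in rad, forces in N, time in s.
With the tool pointing down it reaches from about 350 to 875 mm from the base axis. Payload 4.2 kg.
Tool frame: the origin (TCP) lies on the mounting face of the last link; the fingertips stand 173 mm ahead of it and the grasp point (between the pads) lies 155 mm ahead of it (tcp_to_grasp is the distance from the TCP to the grasp point, in mm); z points along the fingers, y is the direction in which the jaws open and shut (so a half turn about z gives the same grasp; the last joint's range is limited). The gripper opens to 85 mm and grips with 20 to 120 N. Pads are 22 mm wide; open, the fingers measure 114 mm over their backs; the gripper's body (76 mm by 85 mm) begins 54 mm behind the grasp point. The pads swing forward as they close: fully open they stand 13 mm farther back than shut.
Start: joints at [-1.012, 0.385, 0.008, 0, -1.194, -0.259], TCP at [184.597, -597.096, 404.712] pointing down, gripper open.
Joint ranges: [-3.14, 3.14], [-1.21, 2.06], [-1.07, 1.41], [-3.16, 2.05], [-2.99, -0.16], [-3.1, 3.1]. Speed limits (rad/s): [2.79, 2.79, 3.14, 3.14, 3.14, 3.14].

## Interface

Orientations are given as a unit quaternion [x, y, z, w].
In Python, from bench import * gives the robot as it stands. The module is installed in compiled form; this text tells all that it offers.
- The arm moves only by the tool apply_moves, never from a script. Its arguments are lists of equal length, an entry for each row: "fingers": the closure, from 0 (fully open) to 1 (shut); "dp": the shift along the world's x, y, z in cm, a list of three; "yaw": the turn about the world's z in degrees. A call has 1 to 10 rows; each row is the pose to reach, as a shift and turn from the pose measured when the call began; what a row does not reach only later rows make up. A row lasts 1/10 s, in which the tool goes at most 50 mm and 8.59 degrees, less where a joint would pass 70% of its speed; a pose out of reach is approached as far as the arm can. A call with a gripper value outside its range is refused whole. The fingers move at their own pace and stop on an object; the grip force is fixed at half the most. Time passes only in rows, so rows that repeat a pose let the fingers close. It gives the time, the measured TCP pose, the force and the opening at its end, in the units of the state.
- read_state(): the state, without advancing time (a new reading comes with each control period).
- get_image(name): name is "scene" or "top" or "wrist"; returns a dict with "color" (480x640x3 uint8, blue, green, red), "mtx" (3x3 intrinsics, pixels), "camera_from_world" (4x4, takes a point from world to camera coordinates); the wrist camera has in their place "tool_from_camera" (4x4, takes a point from camera to tool coordinates, whose origin is the TCP and whose axes are the flange's). Camera axes: x right, y down, z forward; pixel columns grow to the right and rows downward; lengths in mm; the calibration is good to about 2 mm. The wrist camera is an equidistant fisheye: a pixel r from the principal point sees the ray r / f radians off the axis. A picture is of the moment at which its call begins: read the wrist's pose just before it. There is no depth.
- job_done(): hands the job in, once; it reports no verdict.
The state is a dict: "clock": time; "joints": joint angles; "joint_vel": joint speeds; "joint_efforts": joint torques, N m; "position": TCP position; "ee_rot": TCP orientation; "contact_force": force on the tool from outside, world axes, zero at the start; "wrist_torque": the same for the moment, N m; "gripper_width": finger opening in mm.
Only numpy, scipy, OpenCV 4.12 (cv2) and the standard library are available. Lean on these libraries where they do the work, as an engineer would, in place of code of your own. Each camera call takes 0.05 s, during which the arm holds its last target. There are 200 camera calls.

## Task

Take the black push rivet out of its wooden stand, put it in the empty corner hole of the control box's white cover with its collar fully home, and only then press its yellow centre pin down flush with the collar so that it spreads behind the cover. The cover lies on a soft gasket and gives way under pressure: press gently by feel, the pin takes about 18 N and the cover must never feel more than 24 N. Leave the rivet set and let go of it, and leave the hammer, lighter, cork and graphite block alone.

Things in the scene. Friction and masses are not known exactly. Their poses are not given: they have to be found in the camera images.
- box: grey control box fixed to the bench left or right of the torch, 140 (x) x 100 (y) x 40 mm, origin at the centre of its underside, z up. On it a 14 mm black gasket and the white cover, top 62 mm above the bench. Three cover corners carry set rivets (black 20 mm squares, yellow dot, 3 mm high); the corner 46 mm along +x and 28 mm along -y from the origin is the empty hole
- cover: the white painted steel cover, 140 x 100 x 8 mm, origin at the centre of its underside. It can only move straight down into the gasket, up to 12 mm, and springs back up. The gasket's softness differs each time and cannot be seen: pressing the pin in sinks the cover by anything from nothing to 9 mm, so the height at which the pin comes flush must be found by feel
- hole (a point): centre of the mouth of the empty round hole, at the cover's top face; the hole goes through the 8 mm cover, is 11 mm wide with a slightly chamfered rim, and the box is hollow below. Moves with the cover; z up
- stand: wooden block 70 x 70 x 35 mm fixed to the bench, with a 13 mm hole in the middle in which the rivet stands; origin at the centre of its underside
- rivet: black push rivet: square collar 20 x 20 mm, 10 mm high, to be gripped across its flat sides; below it a round shank 9.4 mm thick, 18.5 mm long, its last 4 mm tapered. Origin on the axis at the collar's underside, z up, x and y square to the collar's sides. Starts upright in the stand, collar on the stand's top. About 60 g with its pin
- pin_top (a point): centre of the top face of the rivet's yellow centre pin, 11 mm thick; it stands 20 mm above the underside of the collar when fully up, 10 mm (level with the collar's top) when flush
- pin (a joint): how far the yellow pin is pressed in, m: 0 fully up (10 mm proud), 0.010 flush with the collar's top, at a stop. Starts at 0 to 0.0015. Friction holds it: it slides at about 18 N and stays where left; two barbs then spread from the shank below the cover. Once flush, the pressing force climbs above 18 N
- small_hammer: small steel hammer with a dark handle, 53 x 138 x 17 mm, lying at the right; bystander
- lighter: black lighter, 24 x 65 x 12 mm, lying at the right; bystander
- cork: cork block 30 x 60 x 24 mm beyond the torch; bystander
- graphite_block: dark grey graphite block 52 x 82 x 11 mm at the back left; bystander

How it is judged (in metres and radians):
On the way, in this order (a step that is already met when the one before it is completed fails the run):
1. the rivet's collar is home on the cover in the empty hole, its pin still up (horizontal distance between rivet and hole below 0.003 m and z of rivet in the frame of hole below 0.0015 m and angle between rivet's own z axis and vertical below 0.1 rad and value of joint pin below 0.004 m), for 0.2 s.
2. the pin is pressed flush (value of joint pin above 0.0085 m), for 0.1 s.
At the end, for the whole second after the job is handed in: The rivet stands upright (within 0.1 rad) in the cover's empty hole, within 3 mm of its centre, its collar home on the cover within 1.5 mm, its pin flush within 1.5 mm (joint above 0.0085), at rest (horizontal distance between rivet and hole below 0.003 m and z of rivet in the frame of hole between -0.0015 and 0.0015 m and angle between rivet's own z axis and vertical below 0.1 rad and value of joint pin above 0.0085 m and linear speed of rivet below 0.02 m/s); the robot touches nothing.
It fails at once if the cover feels more than 24 N (contact force between anything else and cover above 24 N).
It fails at once if the pin is pressed in by more than 4 mm while the collar is not home in the hole (value of joint pin above 0.004 m and (horizontal distance between rivet and hole above 0.004 m or z of rivet in the frame of hole above 0.003 m)).
It fails at once if a bystander (hammer, lighter, cork, graphite block) is moved by more than 20 mm (distance of any of small_hammer, lighter, cork, graphite_block from where it was at the start of the episode above 0.02 m).
It also fails if it takes over 72 s, if anything falls off the work surface, if the arm or the gripper's body presses on something with over 40 N, if the wrist force passes 120 N, or if a joint passes its speed limit or range.

## Working session

There is one attempt and no reset: what is moved stays moved. The work goes in short steps, Python scripts to look and compute and a tool call to move; the robot and the scene stay as the last step left them, time stands still between calls to the robot, and variables do not carry over. Pictures are saved under pics/ and viewed, about 8 in all and at most 12, crops included, and the job is handed in when it is done.

Besides the shell and the picture viewer there is one more tool, called as a command line: name --pt "numbers of a row" for each row, then --argument value for the rest. apply_moves: Moves the arm, as the interface text tells. Its arguments: {"type":"object","properties":{"fingers":{"type":"array","items":{"type":"number"}},"dp":{"type":"array","items":{"type":"array","items":{"type":"number"}}},"yaw":{"type":"array","items":{"type":"number"}}},"required":["fingers","dp","yaw"]}

```bash
mkdir -p pics
python3 - <<'E'
from bench import *
import cv2
s=read_state();print(s)
for n in("scene","top"):
    r=get_image(n);cv2.imwrite(f"pics/{n}1.png",r["color"]);print(n,r["mtx"].tolist(),r["camera_from_world"].round(4).tolist())
E
```

```text
{'clock': 0.0, 'joints': array([-1.01238623e+00,  3.85560828e-01,  6.62186981e-03, -5.06460710e-04,
       -1.19399410e+00, -2.58593439e-01]), 'joint_vel': array([-0.00183825,  0.00091826,  0.00303001,  0.00192101,  0.0004621 ,
       -0.0001597 ]), 'joint_efforts': array([-9.63052230e-05, -3.92285371e+01,  1.88396412e+01,  4.18624789e+00,
       -4.74548302e-03,  5.24226976e-06]), 'position': array([ 184.56075455, -596.91239738,  403.61593288]), 'ee_rot': array([-1.49255023e-01,  9.88798130e-01,  1.07395226e-03, -2.08392877e-04]), 'contact_force': array([-0.09804756, -0.32102201, -0.35485585]), 'wrist_torque': array([ 0.04897007, -0.01161432, -0.00248578]), 'gripper_width': 85.14257732697504}
scene [[509.4375068939629, 0.0, 321.655837117127], [0.0, 509.4375068939629, 238.73787528336888], [0.0, 0.0, 1.0]] [[-0.7216, -0.6919, -0.0219, 329.6339], [-0.3103, 0.3516, -0.8832, 281.8626], [0.6188, -0.6306, -0.4685, 735.4045], [0.0, 0.0, 0.0, 1.0]]
top [[497.5779743847757, 0.0, 315.1195924251476], [0.0, 497.5779743847757, 244.42604584680828], [0.0, 0.0, 1.0]] [[-0.0278, -0.9996, 0.0018, -83.6069], [-0.9798, 0.0268, -0.1982, 576.0556], [0.1981, -0.0073, -0.9802, 1069.706], [0.0, 0.0, 0.0, 1.0]]
```

View pics/top1.png

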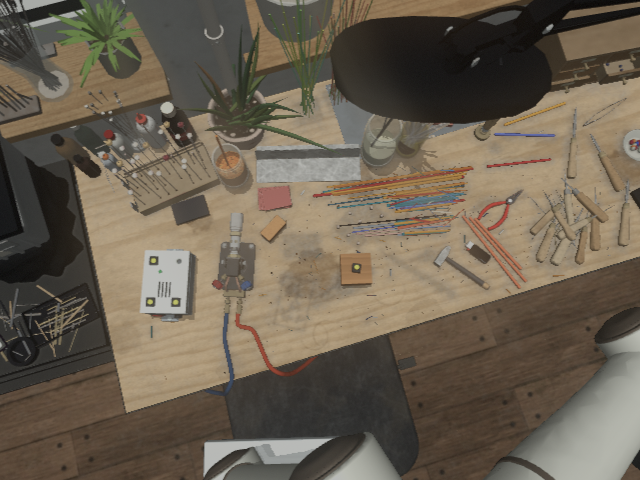

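View pics/scene1.png

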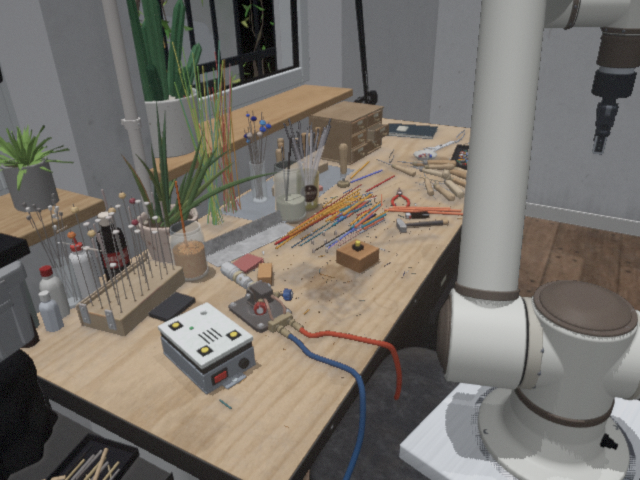

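The top view shows the box at about (166,282), with set rivets near (155,257), (150,302) and (177,302) and the empty corner at upper right. The stand, with the yellow pin, is near (356,267).

```bash
cat > h.py <<'E'
from bench import *
import cv2, numpy as np
from scipy.spatial.transform import Rotation as R
def ray(o,d,z): return o+d*(z-o[2])/d[2]
def fixed(r,u,v,z):
    T=np.linalg.inv(r["camera_from_world"]); d=T[:3,:3]@np.linalg.inv(r["mtx"])@[u,v,1]
    return ray(T[:3,3],d,z)
def wpose(s,r):
    T=np.eye(4);T[:3,:3]=R.from_quat(s["ee_rot"]).as_matrix();T[:3,3]=s["position"]
    return T@r["tool_from_camera"]
def wrist(s,r,u,v,z):
    K=r["mtx"];x=np.array([(u-K[0,2])/K[0,0],(v-K[1,2])/K[1,1]]);th=np.hypot(*x)
    d=np.r_[x/max(th,1e-9)*np.sin(th),np.cos(th)];T=wpose(s,r)
    return ray(T[:3,3],T[:3,:3]@d,z)
def yellow(img,lo=8):
    hsv=cv2.cvtColor(img,cv2.COLOR_BGR2HSV)
    m=cv2.inRange(hsv,(22,120,90),(35,255,255))
    n,_,st,c=cv2.connectedComponentsWithStats(m)
    return [(c[i].round(1).tolist(),int(st[i,4])) for i in range(1,n) if st[i,4]>=lo]
E
python3 - <<'E'
from h import *
r=get_image("top");im=r["color"]
for c,a in yellow(im,5):
    if 130<c[0]<380 and 230<c[1]<330: print(c,a,fixed(r,*c,65).round(1),fixed(r,*c,55).round(1))
a=cv2.resize(im[240:325,130:205],None,fx=6,fy=6,interpolation=3);b=cv2.resize(im[245:295,330:380],None,fx=6,fy=6,interpolation=3)
b=cv2.copyMakeBorder(b,0,a.shape[0]-b.shape[0],0,0,0);cv2.imwrite("pics/crop1.png",np.hstack([a,b]))
E
```

```text
(no output)
```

View pics/crop1.png

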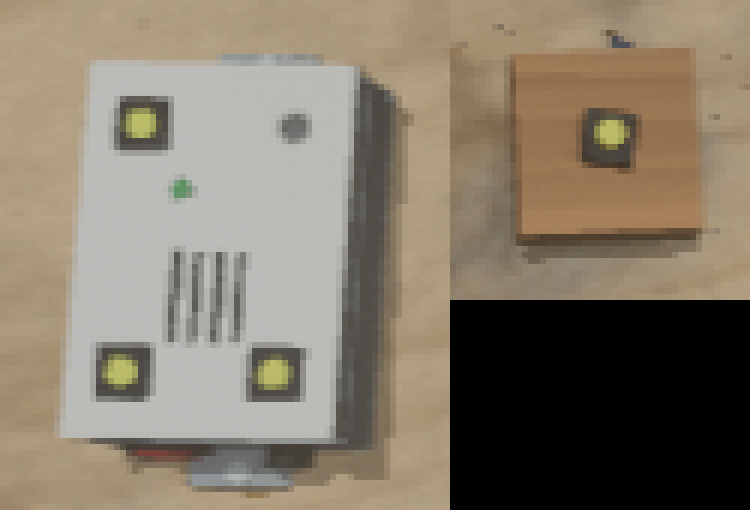

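The crop shows the hole at image pixel (178.6,260.8), set rivets near (153.1,260.1), (149.7,301.5) and (175.3,301.8), and the pin at (356.5,266.5).

Run:
```python
from h import *
r=get_image("top")
for c,z in [((178.6,260.8),62),((153.1,260.1),65),((149.7,301.5),65),((175.3,301.8),65),((356.5,266.5),55),((356.2,267.5),45)]: print(c,fixed(r,*c,z).round(1))
s=read_state();T=R.from_quat(s["ee_rot"]).as_matrix();print(T.round(3));w=get_image("wrist");print(w["mtx"],w["tool_from_camera"].round(3))
```

```text
(178.6, 260.8) [543.6 207.5  62. ]
(153.1, 260.1) [546.2 263.6  65. ]
(149.7, 301.5) [454.  267.7  65. ]
(175.3, 301.8) [451.8 211.5  65. ]
(356.5, 266.5) [ 520.8 -191.2   55. ]
(356.2, 267.5) [ 520.1 -191.3   45. ]
[[-0.955 -0.295 -0.001]
 [-0.295  0.955  0.001]
 [ 0.     0.001 -1.   ]]
[[371.64829954   0.         326.91290792]
 [  0.         371.64829954 238.32220098]
 [  0.           0.           1.        ]] [[-0.    -0.95  -0.312 81.84 ]
 [ 1.    -0.    -0.    -0.79 ]
 [ 0.    -0.312  0.95  30.161]
 [ 0.     0.     0.     1.   ]]
```

apply_moves --fingers '[0, 0, 0, 0, 0, 0, 0, 0, 0, 0]' --pt "3.4 4.1 0" --pt "6.7 8.1 0" --pt "10 12.2 0" --pt "13.4 16.2 0" --pt "16.8 20.3 0" --pt "20.1 24.3 0" --pt "23.5 28.4 0" --pt "26.9 32.5 0" --pt "30.3 36.5 0" --pt "33.6 40.6 0" --yaw '[-2, -4, -6, -8, -10, -12, -14, -16, -17.2, -17.2]'

```text
clock: 1.25
position: [504.4, -210.1, 404.5]
ee_rot: [0.0, 1.0, 0.0, 0.0]
contact_force: [-0.1, -0.9, 0.1]
gripper_width: 85.4
```

apply_moves --fingers '[0, 0, 0, 0]' --pt "0.6 0.7 -2" --pt "0.8 0.9 -5" --pt "0.8 0.9 -8" --pt "0.8 0.9 -8" --yaw '[0, 0, 0, 0]'

```text
clock: 1.65
position: [511.1, -200.5, 320.3]
ee_rot: [0.0, 1.0, 0.001, -0.005]
contact_force: [-0.4, -0.7, -0.1]
gripper_width: 85.4
```

Run:
```python
from h import *
s=read_state();r=get_image("wrist");im=r["color"];cv2.imwrite("pics/w1.png",im)
print(s["position"],s["contact_force"],R.from_quat(s["ee_rot"]).as_matrix().round(3).tolist())
for c,a in yellow(im,30): print(c,a,wrist(s,r,*c,55).round(1))
```

```text
[ 511.09010202 -200.50988095  320.2848294 ] [-0.41006798 -0.68105722 -0.14293517] [[-1.0, 0.001, -0.009], [0.001, 1.0, 0.003], [0.009, 0.003, -1.0]]
[340.9, 259.6] 236 [ 519.6 -191.6   55. ]
[138.3, 334.0] 230 [ 586.7 -356.4   55. ]
[226.2, 360.6] 36 [ 606.6 -281.6   55. ]
[133.3, 364.5] 75 [ 619.9 -370.7   55. ]
[223.5, 397.3] 37 [ 647.4 -290.    55. ]
[245.3, 412.3] 98 [ 664.1 -272.7   55. ]
[153.1, 429.4] 104 [ 703.  -373.8   55. ]
[153.8, 435.8] 45 [ 713.2 -376.1   55. ]
```

View pics/w1.png

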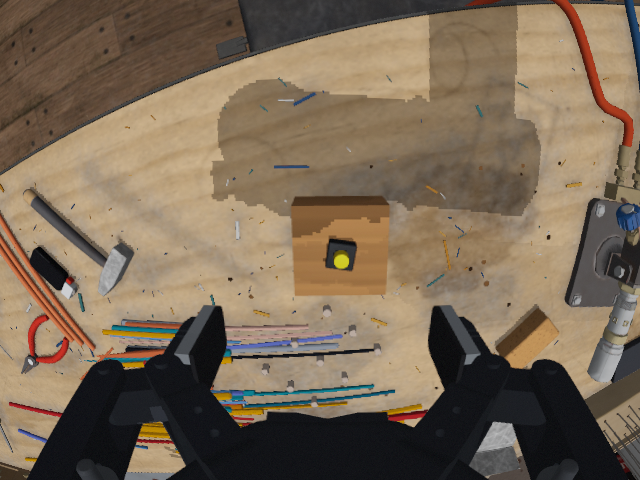

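The wrist view shows the rivet at (341,259) on the stand, its collar turned a few degrees. Next I measure that turn.

Run:
```python
from h import *
s=read_state();r=get_image("wrist");im=r["color"]
print(s["position"])
m=((im.max(2)<60)*255).astype('uint8'); y=cv2.inRange(cv2.cvtColor(im,cv2.COLOR_BGR2HSV),(22,120,90),(35,255,255)); m|=y
n,l,st,c=cv2.connectedComponentsWithStats(m[235:285,300:380]);i=1+st[1:,4].argmax();print(st[i])
v,u=np.nonzero(l==i)
P=np.array([wrist(s,r,a+300,b+235,45)[:2] for a,b in zip(u,v)],dtype='float32')
print(cv2.minAreaRect(P))
# top edges only
cv2.imwrite("pics/c2.png",cv2.resize(im[230:290,305:375],None,fx=8,fy=8,interpolation=3))
```

```text
[ 512.05745085 -201.00207334  322.98013183]
[ 27   0  31  31 684]
((519.58056640625, -191.5830841064453), (19.66301155090332, 21.521760940551758), 81.07221984863281)
```

View pics/c2.png

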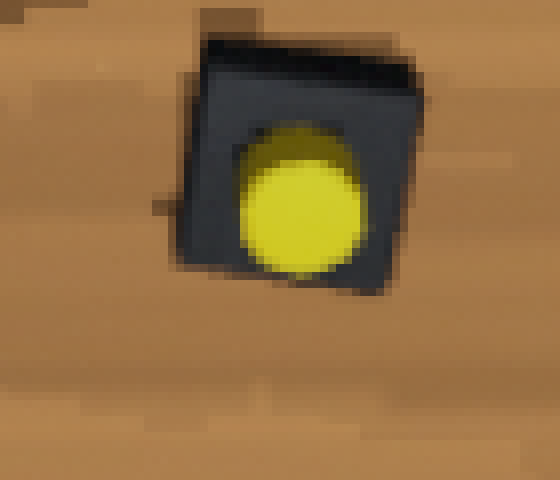

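apply_moves --fingers '[0, 0, 0, 0, 0, 0, 0, 0]' --pt "0.8 0.95 -1" --pt "0.8 0.95 -3.5" --pt "0.8 0.95 -6" --pt "0.8 0.95 -8" --pt "0.8 0.95 -9.5" --pt "0.8 0.95 -10.5" --pt "0.8 0.95 -11.1" --pt "0.8 0.95 -11.1" --yaw '[-3, -6, -8, -8, -8, -8, -8, -8]'

```text
clock: 2.55
position: [521.0, -191.9, 214.2]
ee_rot: [0.07, 0.998, 0.0, 0.0]
contact_force: [-0.4, 0.6, -0.2]
gripper_width: 85.4
```

apply_moves --fingers '[0, 0, 0]' --pt "0 0 0" --pt "0 0 0" --pt "0 0 0" --yaw '[0, 0, 0]'

```text
clock: 2.85
position: [521.2, -192.0, 214.9]
ee_rot: [0.07, 0.998, 0.0, 0.001]
contact_force: [0.8, 0.3, 0.1]
gripper_width: 85.2
```

apply_moves --fingers '[0, 0, 0]' --pt "-0.1 0.04 -0.4" --pt "-0.1 0.04 -0.4" --pt "-0.1 0.04 -0.4" --yaw '[0, 0, 0]'

```text
clock: 3.15
position: [520.1, -191.5, 210.8]
ee_rot: [0.07, 0.998, 0.0, 0.001]
contact_force: [0.2, 0.6, 0.4]
gripper_width: 85.5
```

apply_moves --fingers '[0.3, 0.5, 0.65, 0.75, 0.85, 1, 1, 1, 1, 1]' --pt "0 0 0" --pt "0 0 0" --pt "0 0 0" --pt "0 0 0" --pt "0 0 0" --pt "0 0 0" --pt "0 0 0" --pt "0 0 0" --pt "0 0 0" --pt "0 0 0" --yaw '[0, 0, 0, 0, 0, 0, 0, 0, 0, 0]'

```text
clock: 4.15
position: [520.2, -191.5, 211.1]
ee_rot: [0.07, 0.998, -0.0, 0.001]
contact_force: [-0.9, 0.4, 4.2]
gripper_width: 17.9
```

Run:
```python
from h import *
s=read_state();r=get_image("wrist");im=r["color"];print(s["position"],s["contact_force"],s["gripper_width"])
cv2.imwrite("pics/w3.png",im[120:480,100:560])
```

```text
[ 520.23184201 -191.54797692  211.08238166] [-0.86200112  0.43693322  4.16358187] 17.949930094404433
```

View pics/w3.png

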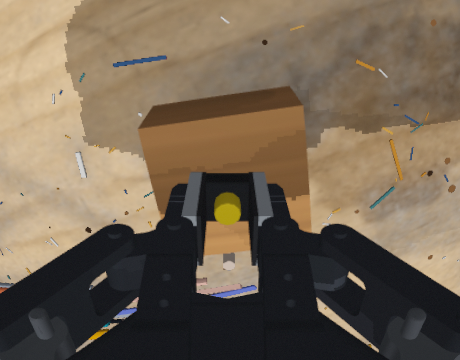

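The rivet is gripped between the pads, with the pin at about (327,328) of the full image. Now I lift it slowly.

apply_moves --fingers '[1, 1, 1, 1, 1, 1, 1, 1, 1, 1]' --pt "0 0 0.3" --pt "0 0 0.8" --pt "0 0 1.5" --pt "0 0 2.5" --pt "0 0 4" --pt "0 0 6" --pt "0 0 8.5" --pt "0 0 11" --pt "0 0 13" --pt "0 0 13" --yaw '[0, 0, 0, 0, 0, 0, 0, 0, 0, 0]'

```text
clock: 5.2
position: [520.9, -191.7, 345.1]
ee_rot: [0.069, 0.998, -0.0, 0.005]
contact_force: [0.2, -0.3, -1.2]
gripper_width: 17.4
```

apply_moves --fingers '[1, 1, 1, 1, 1, 1, 1, 1, 1, 1]' --pt "0.2 2 0" --pt "0.4 5 0" --pt "0.6 9 0" --pt "0.8 13 0" --pt "1 17 0" --pt "1.2 21 0" --pt "1.4 25 0" --pt "1.6 29 0" --pt "1.8 32.5 0" --pt "2 34.5 0" --yaw '[0, 0, 0, 0, 0, 0, 0, 0, 0, 0]'

```text
clock: 6.2
position: [540.5, 155.7, 344.3]
ee_rot: [0.068, 0.998, -0.001, 0.005]
contact_force: [-0.2, 0.3, -1.4]
gripper_width: 18.0
```

apply_moves --fingers '[1, 1, 1]' --pt "0.1 1 -0.5" --pt "0.1 1 -0.5" --pt "0.1 1 -0.5" --yaw '[0, 0, 0]'

```text
clock: 6.5
position: [541.2, 165.0, 338.5]
ee_rot: [0.069, 0.998, -0.001, 0.004]
contact_force: [-0.5, -0.6, -0.5]
gripper_width: 17.9
```

Run:
```python
from h import *
s=read_state();r=get_image("wrist");im=r["color"];print(s["position"],s["contact_force"],s["gripper_width"],R.from_quat(s["ee_rot"]).as_matrix().round(4).tolist())
cv2.imwrite("pics/w4.png",im)
```

```text
[541.1810476  164.99223968 338.49017633] [-0.5075923  -0.57762891 -0.46464024] 17.888297292224067 [[-0.9906, 0.1369, 0.007], [0.1369, 0.9906, -0.0028], [-0.0073, -0.0018, -1.0]]
```

View pics/w4.png

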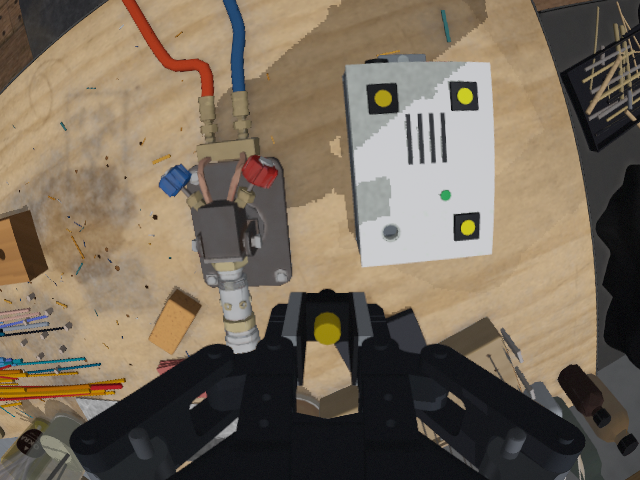

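```bash
cat >> h.py <<'E'
def hole_px(im,u,v,w=12):
    g=cv2.GaussianBlur(im,(3,3),0).max(2)[v-w:v+w+1,u-w:u+w+1];m=((g<(g.min()/2+np.median(g)/2))*255).astype('uint8')
    n,l,st,c=cv2.connectedComponentsWithStats(m);k=1+st[1:,4].argmax();return c[k]+[u-w,v-w],st[k]
E
python3 - <<'E'
from h import *
im=cv2.imread("pics/w4.png");s=read_state();r=get_image("wrist")
c,a=hole_px(im,391,232);print(c,a,"hole",wrist(s,r,*c,62).round(1))
for c,a in yellow(im,60): print(c,a,wrist(s,r,*c,65).round(1))
T=np.eye(4);T[:3,:3]=R.from_quat(s["ee_rot"]).as_matrix();T[:3,3]=s["position"]
for z in (155,160): 
  # pin top px, tool-frame
  s2=dict(s);s2["ee_rot"]=[0,0,0,1];s2["position"]=np.zeros(3);print(z,wrist(s2,r,327.5,328.5,z))
E
```

```text
[390.3597561  231.87195122] [  4   5  15  14 164] hole [544.4 207.3  62. ]
[464.7, 95.7] 213 [455.  267.7  65. ]
[382.7, 98.0] 242 [452.4 211.4  65. ]
[467.5, 227.3] 184 [547.6 263.7  65. ]
[326.9, 328.9] 691 [614.8 152.5  65. ]
155 [  3.04083533  -1.31313999 155.        ]
160 [-9.43558465e-02 -1.30552642e+00  1.60000000e+02]
```

apply_moves --fingers '[1, 1, 1, 1, 1, 1, 1, 1]' --pt "0.2 2 0" --pt "0.2 4.28 0" --pt "0.2 4.28 -2" --pt "0.2 4.28 -4" --pt "0.2 4.28 -5.5" --pt "0.2 4.28 -6.4" --pt "0.2 4.28 -6.4" --pt "0.2 4.28 -6.4" --yaw '[0, 0, 0, 0, 0, 0, 0, 0]'

```text
clock: 7.4
position: [543.8, 207.5, 275.7]
ee_rot: [0.069, 0.998, -0.001, 0.005]
contact_force: [-0.4, 0.2, -0.9]
gripper_width: 17.9
```

Run:
```python
from h import *
s=read_state();r=get_image("wrist");im=r["color"];print(s["position"],s["contact_force"],s["gripper_width"],R.from_quat(s["ee_rot"]).as_matrix().round(4).tolist())
cv2.imwrite("pics/w5f.png",im)
cv2.imwrite("pics/w5.png",cv2.resize(im[240:350,260:400],None,fx=5,fy=5,interpolation=3))
for c,a in yellow(im,60): print(c,a,wrist(s,r,*c,65).round(1))
```

```text
[543.75937509 207.50185064 275.74486229] [-0.35599953  0.19215314 -0.8539489 ] 17.880226566759696 [[-0.9904, 0.1378, 0.0093], [0.1378, 0.9905, -0.0018], [-0.0094, -0.0005, -1.0]]
[428.0, 88.1] 406 [454.4 267.6  65. ]
[311.6, 95.5] 445 [452.  211.3  65. ]
[433.7, 265.4] 321 [546.9 263.6  65. ]
[326.9, 328.9] 699 [577.6 201.1  65. ]
```

View pics/w5.png

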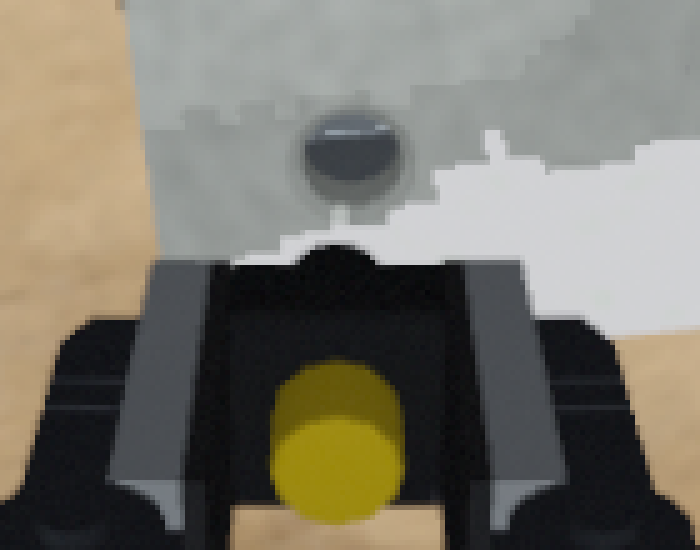

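Run:
```python
from h import *
s=read_state();r=get_image("wrist");h=wrist(s,r,330.1,270.5,62);print("hole",h.round(2))
M=R.from_quat(s["ee_rot"]).as_matrix();ht=M.T@(h-s["position"]);print("hole tool",ht.round(2), "px/mm")
s2=dict(s);s2["ee_rot"]=[0,0,0,1];s2["position"]=np.zeros(3)
f=lambda u,v,z:wrist(s2,r,u,v,z).round(2)
print("pin",f(327,328.7,156.5),f(327,332.5,156.5)); 
print("tip edge",f(327.2,289,194.5)); 
print("collar top front L/R",f(305.8,302,166),f(349.2,302,166),"back",f(306,340,166),f(349,340,166))
print("hole edges",[f(u,v,ht[2]) for u,v in((320.4,270),(340,270),(330,261.5),(330,280.5))])
```

```text
hole [543.34 207.79  62.  ]
hole tool [2.6700e+00 1.7000e-01 2.1413e+02] px/mm
pin [  2.    -1.51 156.5 ] [  0.19  -1.51 156.5 ]
tip edge [  1.16  -1.41 194.5 ]
collar top front L/R [  9.05 -10.25 166.  ] [  9.04   7.65 166.  ] back [ -9.89 -10.65 166.  ] [ -9.9    8.07 166.  ]
hole edges [array([  2.96,  -5.05, 214.13]), array([  2.95,   5.49, 214.13]), array([7.8800e+00, 1.0000e-01, 2.1413e+02]), array([-3.2600e+00,  1.3000e-01,  2.1413e+02])]
```

The view shows the hole mouth at about (330,270) and the rivet's axis at column 327, so the rivet has to go about -2.4 mm in x and +1.8 mm in y.

apply_moves --fingers '[1, 1, 1, 1]' --pt "-0.24 0.18 -0.5" --pt "-0.24 0.18 -1" --pt "-0.24 0.18 -1" --pt "-0.24 0.18 -1" --yaw '[0, 0, 0, 0]'

```text
clock: 7.9
position: [541.3, 209.3, 266.0]
ee_rot: [0.069, 0.998, -0.0, 0.005]
contact_force: [-0.1, -0.2, -0.1]
gripper_width: 17.6
```

Run:
```python
from h import *
s=read_state();r=get_image("wrist");im=r["color"];print(s["position"],s["contact_force"],s["gripper_width"],R.from_quat(s["ee_rot"]).as_matrix().round(4).tolist())
cv2.imwrite("pics/w6.png",cv2.resize(im[250:320,280:380],None,fx=8,fy=8,interpolation=3))
```

```text
[541.30559409 209.32622014 266.04596712] [-0.06236165 -0.15243962 -0.06237845] 17.647798680564314 [[-0.9904, 0.1377, 0.0098], [0.1376, 0.9905, -0.0014], [-0.0099, -0.0, -1.0]]
```

View pics/w6.png

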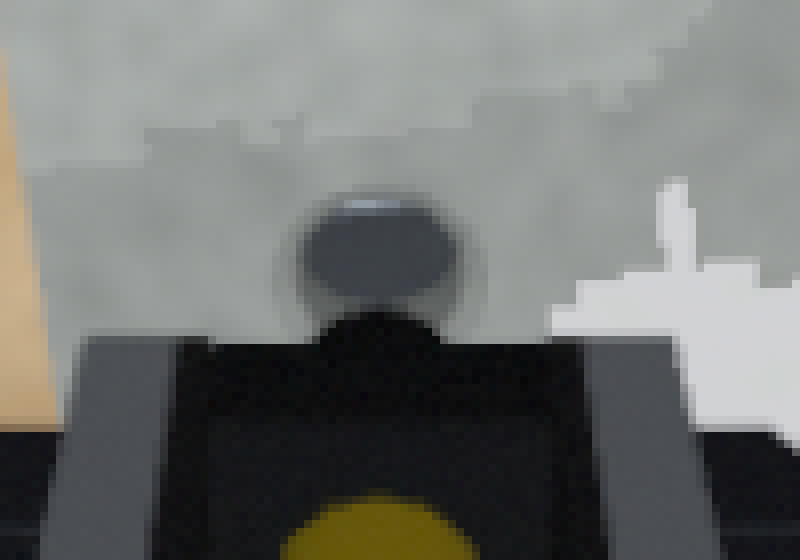

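The hole and the shank tip now share column 327. The rim's widest row is about 283 and the near edge of the tip is at row 287.6.

Run:
```python
from h import *
s=read_state();r=get_image("wrist")
s2=dict(s);s2["ee_rot"]=[0,0,0,1];s2["position"]=np.zeros(3)
f=lambda u,v,z:wrist(s2,r,u,v,z).round(2)
z=s["position"][2]-62
print("top rim",f(327,273.5,z),"ctr",f(327,283.2,z),"edges",f(314.5,283,z),f(340.5,283,z))
for zz in(188,190.5,192,194.5): print(zz,f(327,287.6,zz))
im=r["color"]
for c,a in yellow(im,60): print(c,a,wrist(s,r,*c,65).round(1))
M=R.from_quat(s["ee_rot"]).as_matrix()
for h in ([544.5,207.4,62],[544.0,208.5,62]): print(M.T@(np.array(h)-s["position"]))
```

```text
top rim [  5.24  -1.5  204.21] ctr [ -0.24  -1.5  204.21] edges [-1.3000e-01 -7.9500e+00  2.0421e+02] [-1.4000e-01  5.4700e+00  2.0421e+02]
188 [  5.07  -1.5  188.  ]
190.5 [  3.86  -1.5  190.5 ]
192 [  3.14  -1.5  192.  ]
194.5 [  1.93  -1.5  194.5 ]
[429.9, 91.8] 450 [454.5 267.6  65. ]
[307.1, 99.8] 495 [452.1 211.3  65. ]
[434.9, 277.0] 347 [547.  263.6  65. ]
[326.9, 328.9] 700 [569.3 203.9  65. ]
[ -1.25988884  -1.56702026 204.2344642 ]
[ -0.61322488  -0.5463413  204.22812626]
```

apply_moves --fingers '[1, 1, 1, 1, 1, 1]' --pt "0 0 -0.3" --pt "0 0 -0.6" --pt "0 0 -0.8" --pt "0 0 -1.0" --pt "0 0 -1.1" --pt "0 0 -1.1" --yaw '[0, 0, 0, 0, 0, 0]'

```text
clock: 8.6
position: [541.4, 209.4, 255.1]
ee_rot: [0.069, 0.998, -0.0, 0.005]
contact_force: [-0.5, -0.3, -0.1]
gripper_width: 17.8
```

apply_moves --fingers '[1, 1, 1]' --pt "0 0 -0.1" --pt "0 0 -0.2" --pt "0 0 -0.2" --yaw '[0, 0, 0]'

```text
clock: 8.9
position: [541.4, 209.3, 252.9]
ee_rot: [0.069, 0.998, -0.0, 0.005]
contact_force: [0.6, 0.5, -1.0]
gripper_width: 17.6
```

apply_moves --fingers '[1, 1, 1, 1]' --pt "0 0 -0.1" --pt "0 0 -0.2" --pt "0 0 -0.25" --pt "0 0 -0.25" --yaw '[0, 0, 0, 0]'

```text
clock: 9.3
position: [541.3, 209.3, 250.3]
ee_rot: [0.069, 0.998, -0.0, 0.005]
contact_force: [0.1, 1.2, -1.1]
gripper_width: 17.8
```

apply_moves --fingers '[1, 1, 1, 1]' --pt "0 0 -0.1" --pt "0 0 -0.2" --pt "0 0 -0.25" --pt "0 0 -0.25" --yaw '[0, 0, 0, 0]'

```text
clock: 9.7
position: [541.3, 209.3, 247.7]
ee_rot: [0.069, 0.998, -0.0, 0.005]
contact_force: [0.2, -0.3, -0.5]
gripper_width: 17.6
```

apply_moves --fingers '[1, 1, 1, 1, 1, 1]' --pt "0 0 -0.1" --pt "0 0 -0.2" --pt "0 0 -0.3" --pt "0 0 -0.4" --pt "0 0 -0.5" --pt "0 0 -0.5" --yaw '[0, 0, 0, 0, 0, 0]'

```text
clock: 10.3
position: [541.3, 209.2, 242.5]
ee_rot: [0.069, 0.998, -0.001, 0.005]
contact_force: [0.0, 0.1, 0.3]
gripper_width: 18.0
```

apply_moves --fingers '[1, 1, 1, 1]' --pt "0 0 -0.1" --pt "0 0 -0.2" --pt "0 0 -0.25" --pt "0 0 -0.25" --yaw '[0, 0, 0, 0]'

```text
clock: 10.7
position: [541.2, 209.2, 239.9]
ee_rot: [0.069, 0.998, -0.001, 0.004]
contact_force: [1.1, 0.4, -0.4]
gripper_width: 18.3
```

apply_moves --fingers '[1, 1]' --pt "0 0 -0.1" --pt "0 0 -0.1" --yaw '[0, 0]'

```text
clock: 10.9
position: [541.2, 209.2, 238.7]
ee_rot: [0.069, 0.998, -0.001, 0.004]
contact_force: [0.0, -0.7, -0.4]
gripper_width: 17.5
```

apply_moves --fingers '[1, 1]' --pt "0 0 -0.08" --pt "0 0 -0.08" --yaw '[0, 0]'

```text
clock: 11.1
position: [541.2, 209.2, 238.1]
ee_rot: [0.069, 0.998, -0.001, 0.005]
contact_force: [0.1, 0.0, -0.4]
gripper_width: 17.8
```

apply_moves --fingers '[1, 1]' --pt "0 0 -0.07" --pt "0 0 -0.07" --yaw '[0, 0]'

```text
clock: 11.3
position: [541.3, 209.2, 237.9]
ee_rot: [0.069, 0.998, -0.001, 0.005]
contact_force: [-1.5, -1.0, 4.2]
gripper_width: 17.8
```

apply_moves --fingers '[1, 1]' --pt "0 0 -0.05" --pt "0 0 -0.05" --yaw '[0, 0]'

```text
clock: 11.5
position: [541.2, 209.2, 237.8]
ee_rot: [0.069, 0.998, -0.001, 0.005]
contact_force: [-1.7, -0.0, 4.4]
gripper_width: 17.9
```

apply_moves --fingers '[0.75, 0.72, 0.72, 0.72, 0.72, 0.72]' --pt "0 0 0" --pt "0 0 0" --pt "0 0 0" --pt "0 0 0" --pt "0 0 0" --pt "0 0 0" --yaw '[0, 0, 0, 0, 0, 0]'

```text
clock: 12.1
position: [541.2, 209.2, 237.7]
ee_rot: [0.069, 0.998, -0.001, 0.005]
contact_force: [-0.1, -0.4, 0.1]
gripper_width: 23.9
```

Run:
```python
from h import *
s=read_state();r=get_image("wrist");im=r["color"];print(s["position"],s["contact_force"],s["gripper_width"])
cv2.imwrite("pics/w7.png",cv2.resize(im[240:360,250:410],None,fx=5,fy=5,interpolation=3))
for c,a in yellow(im,60): print(c,a,wrist(s,r,*c,65).round(1),wrist(s,r,*c,82).round(1))
```

```text
[541.23251162 209.24272559 237.66134515] [-0.12522036 -0.3622456   0.07978947] 23.918438597732024
[450.3, 88.5] 613 [454.5 267.7  65. ] [455.2 261.8  82. ]
[304.0, 97.1] 709 [452.  211.3  65. ] [453.1 212.2  82. ]
[451.8, 304.1] 420 [547.2 263.7  65. ] [536.8 258.3  82. ]
[326.9, 329.1] 692 [551.  206.2  65. ] [540.1 207.7  82. ]
```

View pics/w7.png

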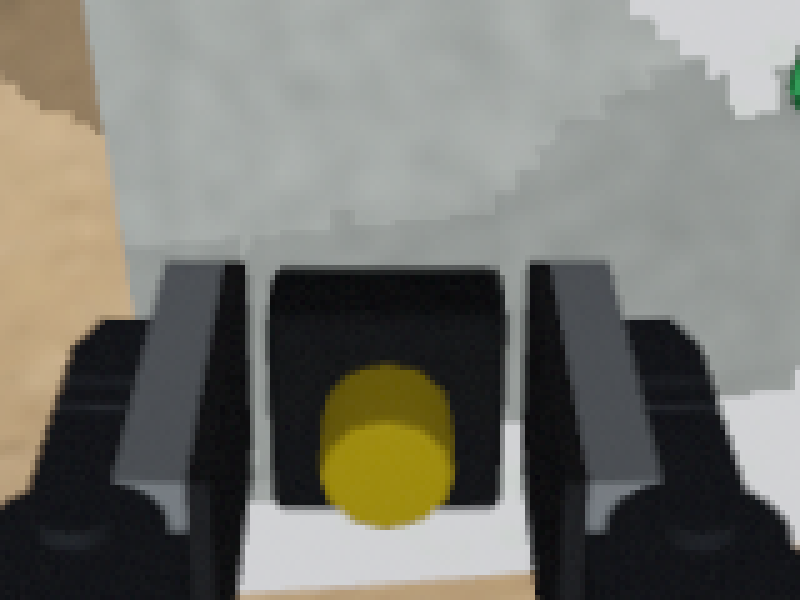

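The rivet sits in the hole, released, with its collar on the cover and the pin still up at about (327,334). Next I rise, close the fingers and press the pin with the tips.

apply_moves --fingers '[0.72, 0.72, 0.72, 0.8, 1, 1, 1, 1, 1, 1]' --pt "0 0 1" --pt "0 0 2.5" --pt "0 0 4" --pt "0 0 4" --pt "0 0 4" --pt "0 0 4" --pt "0 0 4" --pt "0 0 4" --pt "0 0 4" --pt "0 0 4" --yaw '[0, 0, 0, 0, 0, 0, 0, 0, 0, 0]'

```text
clock: 13.15
position: [541.2, 209.3, 277.5]
ee_rot: [0.069, 0.998, -0.001, 0.005]
contact_force: [-0.2, 0.5, -1.0]
gripper_width: 0.1
```

apply_moves --fingers '[1, 1, 1, 1, 1]' --pt "0 0 -0.5" --pt "0 0 -1.0" --pt "0 0 -1.5" --pt "0 0 -1.8" --pt "0 0 -1.8" --yaw '[0, 0, 0, 0, 0]'

```text
clock: 13.65
position: [541.1, 209.1, 258.7]
ee_rot: [0.069, 0.998, -0.001, 0.004]
contact_force: [-0.5, -0.5, 0.1]
gripper_width: -0.3
```

apply_moves --fingers '[1, 1, 1]' --pt "0 0 -0.1" --pt "0 0 -0.15" --pt "0 0 -0.15" --yaw '[0, 0, 0]'

```text
clock: 13.95
position: [541.1, 209.1, 257.2]
ee_rot: [0.069, 0.998, -0.001, 0.004]
contact_force: [0.5, -0.1, -0.0]
gripper_width: -0.0
```

apply_moves --fingers '[1, 1, 1]' --pt "0 0 -0.08" --pt "0 0 -0.12" --pt "0 0 -0.12" --yaw '[0, 0, 0]'

```text
clock: 14.25
position: [541.1, 209.1, 256.0]
ee_rot: [0.069, 0.998, -0.001, 0.004]
contact_force: [0.3, 0.2, 0.1]
gripper_width: 0.1
```

apply_moves --fingers '[1, 1, 1]' --pt "0 0 -0.08" --pt "0 0 -0.12" --pt "0 0 -0.12" --yaw '[0, 0, 0]'

```text
clock: 14.55
position: [541.1, 209.1, 254.7]
ee_rot: [0.069, 0.998, -0.001, 0.004]
contact_force: [-0.0, 0.1, -0.0]
gripper_width: -0.2
```

apply_moves --fingers '[1, 1, 1]' --pt "0 0 -0.05" --pt "0 0 -0.1" --pt "0 0 -0.1" --yaw '[0, 0, 0]'

```text
clock: 14.85
position: [541.1, 209.2, 254.3]
ee_rot: [0.069, 0.998, -0.001, 0.004]
contact_force: [-2.1, -0.9, 4.4]
gripper_width: -0.4
```

apply_moves --fingers '[1, 1, 1]' --pt "0 0 -0.05" --pt "0 0 -0.1" --pt "0 0 -0.1" --yaw '[0, 0, 0]'

```text
clock: 15.15
position: [541.1, 209.2, 253.6]
ee_rot: [0.069, 0.998, -0.001, 0.004]
contact_force: [-2.1, -1.2, 5.7]
gripper_width: 0.2
```

apply_moves --fingers '[1, 1, 1]' --pt "0 0 -0.08" --pt "0 0 -0.15" --pt "0 0 -0.15" --yaw '[0, 0, 0]'

```text
clock: 15.45
position: [541.1, 209.2, 252.7]
ee_rot: [0.069, 0.998, -0.001, 0.004]
contact_force: [-2.4, -0.6, 7.2]
gripper_width: 0.0
```

apply_moves --fingers '[1, 1, 1]' --pt "0 0 -0.08" --pt "0 0 -0.17" --pt "0 0 -0.17" --yaw '[0, 0, 0]'

```text
clock: 15.75
position: [541.1, 209.2, 251.9]
ee_rot: [0.068, 0.998, -0.001, 0.005]
contact_force: [-3.0, -0.6, 8.1]
gripper_width: 0.2
```

apply_moves --fingers '[1, 1, 1]' --pt "0 0 -0.1" --pt "0 0 -0.2" --pt "0 0 -0.2" --yaw '[0, 0, 0]'

```text
clock: 16.05
position: [541.0, 209.2, 251.1]
ee_rot: [0.068, 0.998, -0.001, 0.005]
contact_force: [-2.9, -1.4, 10.7]
gripper_width: 0.2
```

apply_moves --fingers '[1, 1, 1]' --pt "0 0 -0.1" --pt "0 0 -0.2" --pt "0 0 -0.2" --yaw '[0, 0, 0]'

```text
clock: 16.35
position: [541.0, 209.3, 250.6]
ee_rot: [0.068, 0.998, -0.001, 0.005]
contact_force: [-5.0, -0.8, 11.4]
gripper_width: 0.0
```

apply_moves --fingers '[1, 1, 1]' --pt "0 0 -0.1" --pt "0 0 -0.2" --pt "0 0 -0.2" --yaw '[0, 0, 0]'

```text
clock: 16.65
position: [540.9, 209.3, 250.1]
ee_rot: [0.068, 0.998, -0.001, 0.005]
contact_force: [-5.5, -1.1, 12.6]
gripper_width: 0.1
```

apply_moves --fingers '[1, 1, 1]' --pt "-0.02 0 -0.1" --pt "-0.03 0 -0.22" --pt "-0.03 0 -0.22" --yaw '[0, 0, 0]'

```text
clock: 16.95
position: [540.7, 209.3, 249.8]
ee_rot: [0.067, 0.998, -0.001, 0.006]
contact_force: [-5.1, -0.9, 12.9]
gripper_width: 0.1
```

apply_moves --fingers '[1, 1, 1]' --pt "-0.02 0 -0.1" --pt "-0.03 0 -0.22" --pt "-0.03 0 -0.22" --yaw '[0, 0, 0]'

```text
clock: 17.25
position: [540.5, 209.3, 249.5]
ee_rot: [0.067, 0.998, -0.001, 0.007]
contact_force: [-5.0, -0.9, 13.9]
gripper_width: 0.2
```

apply_moves --fingers '[1, 1, 1]' --pt "-0.02 0 -0.1" --pt "-0.03 0 -0.22" --pt "-0.03 0 -0.22" --yaw '[0, 0, 0]'

```text
clock: 17.55
position: [540.2, 209.4, 249.3]
ee_rot: [0.066, 0.998, -0.001, 0.007]
contact_force: [-4.3, -1.2, 13.7]
gripper_width: -0.1
```

apply_moves --fingers '[1, 1, 1, 1, 1]' --pt "0 0 -0.1" --pt "0 0 -0.2" --pt "0.02 0 -0.26" --pt "0.02 0 -0.26" --pt "0.02 0 -0.26" --yaw '[0, 0, 0, 0, 0]'

```text
clock: 18.05
position: [540.3, 209.4, 248.8]
ee_rot: [0.066, 0.998, -0.002, 0.007]
contact_force: [-6.1, -0.2, 14.9]
gripper_width: 0.6
```

apply_moves --fingers '[1, 1, 1, 1, 1]' --pt "0 0 -0.1" --pt "0 0 -0.2" --pt "0 0 -0.28" --pt "0 0 -0.28" --pt "0 0 -0.28" --yaw '[0, 0, 0, 0, 0]'

```text
clock: 18.55
position: [540.1, 209.4, 248.3]
ee_rot: [0.066, 0.998, -0.002, 0.008]
contact_force: [-6.1, -1.3, 16.8]
gripper_width: 0.0
```

apply_moves --fingers '[1, 1, 1, 1, 1]' --pt "0 0 -0.1" --pt "0 0 -0.2" --pt "0 0 -0.29" --pt "0 0 -0.29" --pt "0 0 -0.29" --yaw '[0, 0, 0, 0, 0]'

```text
clock: 19.05
position: [540.0, 209.4, 247.9]
ee_rot: [0.065, 0.998, -0.002, 0.008]
contact_force: [-5.8, -1.1, 16.1]
gripper_width: 0.1
```

apply_moves --fingers '[1, 1, 1, 1, 1]' --pt "0 0 -0.1" --pt "0 0 -0.2" --pt "0 0 -0.31" --pt "0 0 -0.31" --pt "0 0 -0.31" --yaw '[0, 0, 0, 0, 0]'

```text
clock: 19.55
position: [539.8, 209.5, 247.5]
ee_rot: [0.065, 0.998, -0.002, 0.009]
contact_force: [-7.5, -1.1, 17.4]
gripper_width: -0.2
```

apply_moves --fingers '[1, 1, 1, 1, 1]' --pt "0 0 -0.1" --pt "0 0 -0.2" --pt "0 0 -0.32" --pt "0 0 -0.32" --pt "0 0 -0.32" --yaw '[0, 0, 0, 0, 0]'

```text
clock: 20.05
position: [539.7, 209.5, 247.0]
ee_rot: [0.064, 0.998, -0.002, 0.009]
contact_force: [-7.5, -1.4, 18.0]
gripper_width: -0.1
```

apply_moves --fingers '[1, 1, 1, 1, 1]' --pt "-0.03 0 -0.1" --pt "-0.06 0 -0.2" --pt "-0.06 0 -0.32" --pt "-0.06 0 -0.32" --pt "-0.06 0 -0.32" --yaw '[0, 0, 0, 0, 0]'

```text
clock: 20.55
position: [539.3, 209.6, 246.7]
ee_rot: [0.064, 0.998, -0.002, 0.01]
contact_force: [-6.4, -1.6, 18.5]
gripper_width: -0.2
```

apply_moves --fingers '[1, 1, 1, 1, 1]' --pt "-0.03 0 -0.1" --pt "-0.05 0 -0.2" --pt "-0.05 0 -0.32" --pt "-0.05 0 -0.32" --pt "-0.05 0 -0.32" --yaw '[0, 0, 0, 0, 0]'

```text
clock: 21.05
position: [538.9, 209.6, 246.4]
ee_rot: [0.063, 0.998, -0.002, 0.011]
contact_force: [-6.3, -0.5, 18.2]
gripper_width: -0.0
```

apply_moves --fingers '[1, 1, 1, 1, 1, 1, 1, 1]' --pt "-0.03 0 -0.15" --pt "-0.04 0 -0.25" --pt "-0.04 0 -0.32" --pt "-0.04 0 -0.36" --pt "-0.04 0 -0.4" --pt "-0.04 0 -0.44" --pt "-0.04 0 -0.48" --pt "-0.04 0 -0.48" --yaw '[0, 0, 0, 0, 0, 0, 0, 0]'

```text
clock: 21.85
position: [538.6, 209.6, 244.4]
ee_rot: [0.063, 0.998, -0.002, 0.012]
contact_force: [-6.2, -1.4, 18.0]
gripper_width: 0.1
```

apply_moves --fingers '[1, 1, 1, 1, 1, 1, 1, 1, 1, 1]' --pt "-0.02 0 -0.15" --pt "-0.04 0 -0.25" --pt "-0.04 0 -0.3" --pt "-0.04 0 -0.34" --pt "-0.04 0 -0.38" --pt "-0.04 0 -0.42" --pt "-0.04 0 -0.46" --pt "-0.04 0 -0.5" --pt "-0.04 0 -0.53" --pt "-0.04 0 -0.53" --yaw '[0, 0, 0, 0, 0, 0, 0, 0, 0, 0]'

```text
clock: 22.85
position: [538.3, 209.6, 242.0]
ee_rot: [0.062, 0.998, -0.002, 0.013]
contact_force: [-6.0, -1.5, 17.7]
gripper_width: 0.2
```

apply_moves --fingers '[1, 1, 1, 1, 1, 1, 1, 1, 1]' --pt "-0.02 0 -0.15" --pt "-0.04 0 -0.25" --pt "-0.04 0 -0.3" --pt "-0.04 0 -0.34" --pt "-0.04 0 -0.38" --pt "-0.04 0 -0.42" --pt "-0.04 0 -0.46" --pt "-0.04 0 -0.5" --pt "-0.04 0 -0.5" --yaw '[0, 0, 0, 0, 0, 0, 0, 0, 0]'

```text
clock: 23.75
position: [538.0, 209.6, 239.8]
ee_rot: [0.062, 0.998, -0.002, 0.013]
contact_force: [-6.7, -1.7, 17.6]
gripper_width: 0.2
```

Force still shows sliding at about 18 N, so I take smaller increments now.

apply_moves --fingers '[1, 1, 1, 1, 1, 1]' --pt "-0.02 0 -0.15" --pt "-0.04 0 -0.25" --pt "-0.04 0 -0.3" --pt "-0.04 0 -0.34" --pt "-0.04 0 -0.38" --pt "-0.04 0 -0.38" --yaw '[0, 0, 0, 0, 0, 0]'

```text
clock: 24.35
position: [537.7, 209.6, 238.8]
ee_rot: [0.061, 0.998, -0.002, 0.014]
contact_force: [-6.6, -2.7, 17.6]
gripper_width: 0.1
```

apply_moves --fingers '[1, 1, 1, 1, 1, 1]' --pt "-0.02 0 -0.15" --pt "-0.04 0 -0.25" --pt "-0.04 0 -0.3" --pt "-0.04 0 -0.34" --pt "-0.04 0 -0.36" --pt "-0.04 0 -0.36" --yaw '[0, 0, 0, 0, 0, 0]'

```text
clock: 24.95
position: [537.4, 209.6, 238.1]
ee_rot: [0.061, 0.998, -0.002, 0.015]
contact_force: [-7.4, -2.3, 18.8]
gripper_width: -0.1
```

apply_moves --fingers '[1, 1, 1, 1, 1, 1]' --pt "-0.03 0 -0.15" --pt "-0.06 0 -0.25" --pt "-0.06 0 -0.3" --pt "-0.06 0 -0.34" --pt "-0.06 0 -0.36" --pt "-0.06 0 -0.36" --yaw '[0, 0, 0, 0, 0, 0]'

```text
clock: 25.55
position: [537.1, 209.6, 237.7]
ee_rot: [0.06, 0.998, -0.002, 0.016]
contact_force: [-6.7, -2.3, 19.7]
gripper_width: 0.1
```

apply_moves --fingers '[1, 1, 1, 1, 1, 1]' --pt "-0.04 0 -0.15" --pt "-0.08 0 -0.25" --pt "-0.08 0 -0.3" --pt "-0.08 0 -0.34" --pt "-0.08 0 -0.37" --pt "-0.08 0 -0.37" --yaw '[0, 0, 0, 0, 0, 0]'

```text
clock: 26.15
position: [536.6, 209.6, 237.3]
ee_rot: [0.06, 0.998, -0.002, 0.017]
contact_force: [-6.7, -2.4, 20.4]
gripper_width: 0.3
```

Force has climbed steadily past 18 N to 20.4 N, so the pin should be at its stop. I back off slowly and look.

apply_moves --fingers '[1, 1, 1, 1, 1, 1, 1, 1, 1, 1]' --pt "0 0 0" --pt "0 0 0.2" --pt "0 0 0.5" --pt "0 0 0.9" --pt "0 0 1.4" --pt "0 0 2.2" --pt "0 0 3.5" --pt "0 0 5" --pt "0 0 7" --pt "0 0 7" --yaw '[0, 0, 0, 0, 0, 0, 0, 0, 0, 0]'

```text
clock: 27.15
position: [537.5, 210.1, 310.9]
ee_rot: [0.059, 0.998, 0.0, 0.02]
contact_force: [0.7, -0.7, 0.4]
gripper_width: 0.3
```

apply_moves --fingers '[1, 1, 1, 1, 1, 1]' --pt "1 -1 0" --pt "3 -2 0" --pt "6 -2 0.5" --pt "6 -2 0.5" --pt "6 -2 0.5" --pt "6 -2 0.5" --yaw '[0, 0, 0, 0, 0, 0]'

```text
clock: 27.75
position: [597.1, 189.7, 315.1]
ee_rot: [0.059, 0.998, -0.0, 0.02]
contact_force: [0.5, -0.4, 0.4]
gripper_width: -0.0
```

Run:
```python
from h import *
s=read_state();r=get_image("wrist");im=r["color"];print(s["position"],s["contact_force"],s["gripper_width"])
for c,a in yellow(im,60): print(c,a,wrist(s,r,*c,65).round(1),wrist(s,r,*c,72).round(1))
P=np.array([544.2,207.8,72]);T=np.linalg.inv(wpose(s,r));q=T[:3,:3]@P+T[:3,3];th=np.arctan2(np.hypot(*q[:2]),q[2]);uv=q[:2]/np.hypot(*q[:2])*th*371.65+[326.9,238.3];print(uv)
u,v=uv.astype(int);u=np.clip(u,80,560);v=np.clip(v,60,420);cv2.imwrite("pics/w8.png",cv2.resize(im[v-60:v+60,u-80:u+80],None,fx=5,fy=5,interpolation=3))
```

```text
[597.06895005 189.72131552 315.05846961] [ 0.53431598 -0.43507424  0.378898  ] -0.03703769580859556
[441.1, 145.2] 275 [546.7 263.7  65. ] [545.7 261.5  72. ]
[348.2, 149.6] 281 [544.3 207.6  65. ] [543.4 207.3  72. ]
[349.27653715 150.82081062]
```

View pics/w8.png

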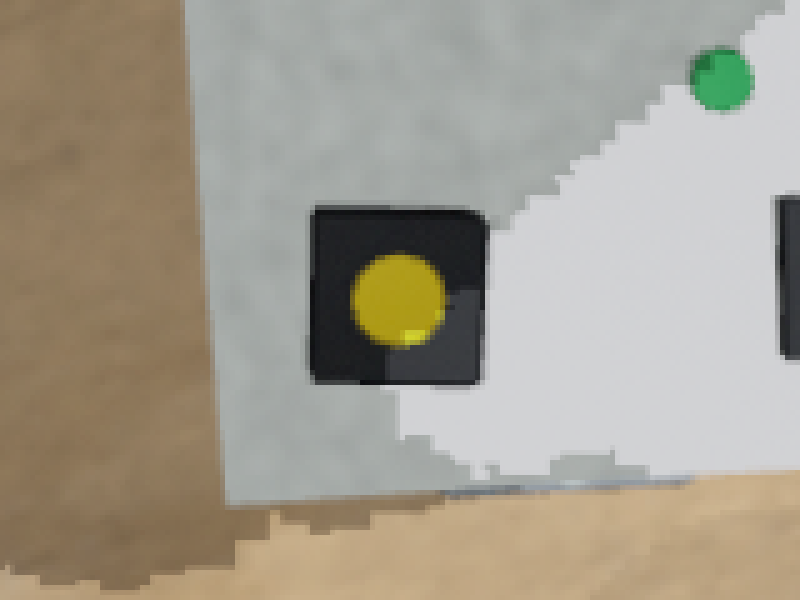

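The view shows the pin centred in the collar at about (348,150), with no side wall visible. That view is nearly vertical, so I check flushness from a steeper angle with the jaws open around the rivet and touching nothing.

apply_moves --fingers '[0, 0, 0, 0, 0, 0, 0, 0, 0, 0]' --pt "-3 1 0" --pt "-6.2 2 0" --pt "-6.2 2 0" --pt "-6.2 2 0" --pt "-6.2 2 0" --pt "-6.2 2 -1.5" --pt "-6.2 2 -3.5" --pt "-6.2 2 -5" --pt "-6.2 2 -5" --pt "-6.2 2 -5" --yaw '[0, 0, 0, 0, 0, 0, 0, 0, 0, 0]'

```text
clock: 28.8
position: [535.7, 209.8, 265.4]
ee_rot: [0.059, 0.998, -0.0, 0.02]
contact_force: [0.7, 0.1, 0.5]
gripper_width: 85.4
```

Run:
```python
from h import *
s=read_state();r=get_image("wrist");im=r["color"];print(s["position"],s["contact_force"],s["gripper_width"])
ys=yellow(im,60)
for c,a in ys: print(c,a,wrist(s,r,*c,72).round(2),wrist(s,r,*c,65).round(2))
c=min(ys,key=lambda t:abs(t[0][0]-327)+abs(t[0][1]-310))[0];u,v=map(int,c)
C=wpose(s,r)[:3,3];p=wrist(s,r,*c,72);print("cam",C.round(1),"shift per mm",(p-C)[:2]/(C[2]-72))
g=cv2.cvtColor(im,cv2.COLOR_BGR2GRAY);m=((im.max(2)<75)*255).astype('uint8');m|=cv2.inRange(cv2.cvtColor(im,cv2.COLOR_BGR2HSV),(22,120,60),(35,255,255))
n,l,st,_=cv2.connectedComponentsWithStats(m[v-40:v+40,u-40:u+40]);k=l[40,40];print(st[k])
vv,uu=np.nonzero(l==k);P=np.array([wrist(s,r,a+u-40,b+v-40,72)[:2] for a,b in zip(uu,vv)],'float32');print(cv2.minAreaRect(P))
cv2.imwrite("pics/w9.png",cv2.resize(im[v-30:v+30,u-40:u+40],None,fx=10,fy=10,interpolation=3));print(u,v)
```

```text
[535.6737994  209.81035866 265.36335024] [0.71303888 0.13782703 0.49826305] 85.35521460929401
[435.3, 93.4] 460 [454.6  265.54  72.  ] [454.54 267.62  65.  ]
[310.2, 98.8] 510 [452.23 211.6   72.  ] [452.06 211.32  65.  ]
[434.7, 279.3] 334 [543.27 261.66  72.  ] [547.09 263.58  65.  ]
[326.0, 293.1] 318 [543.71 207.27  72.  ] [547.54 206.8   65.  ]
cam [456.  217.9 232.1] shift per mm [ 0.54798691 -0.06647686]
[  20   14   41   42 1632]
((541.0342407226562, 207.47958374023438), (19.384397506713867, 22.765804290771484), 82.48914337158203)
326 293
```

View pics/w9.png

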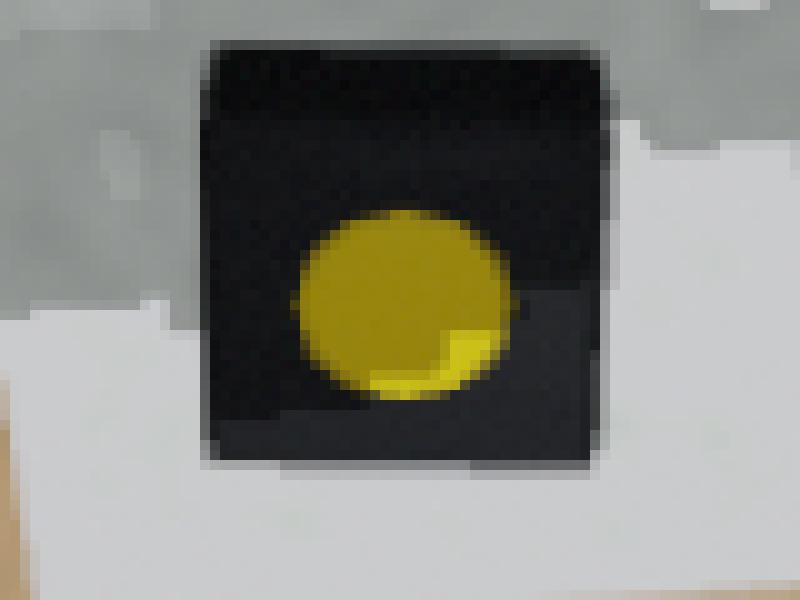

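Run:
```python
from h import *
s=read_state();r=get_image("wrist")
f=lambda X,Y,z=72:wrist(s,r,286+X/10-.5,263+Y/10-.5,z)[:2].round(2)
print("front",f(400,125),f(400,122,),"back",f(400,462),"bottom front",f(400,45,62),"pin",f(404,305),f(404,210),f(404,400),"sides",f(203,300),f(603,300))
```

```text
front [534.4  208.52] [534.24 208.54] back [553.24 206.23] bottom front [534.8  208.46] pin [544.25 207.52] [539.   208.15] [549.65 206.87] sides [542.81 197.73] [545.18 217.27]
```

The last view shows the pin disc centred on the collar's top face at about (326,293) with no side wall, so it is flush within measuring error (0 to 0.8 mm). I retreat and hand in.

apply_moves --fingers '[0, 0, 0, 0, 0, 0]' --pt "0 0 2" --pt "0 0 5" --pt "0 0 8" --pt "0 0 10" --pt "0 0 10" --pt "0 0 10" --yaw '[0, 0, 0, 0, 0, 0]'

```text
clock: 29.5
position: [535.4, 209.9, 367.0]
ee_rot: [0.059, 0.998, 0.001, 0.021]
contact_force: [0.0, -0.7, -0.6]
gripper_width: 85.6
```

Run:
```python
from h import *
s=read_state();print(s["clock"],s["position"],s["contact_force"]);print(job_done())
```

```text
29.5 [535.42653756 209.86823769 367.01001671] [ 0.00675424 -0.74960074 -0.55113608]
the job is handed in; nothing more can be done
None
```

I moved the rivet from its stand into the cover's empty hole, released it with the collar home, and then pressed the pin in with the closed fingertips. I handed the job in at 29.5 s with the arm clear of everything; no verdict was reported.

- **Seating:** the collar met the cover at about 4 N and at the expected height. The picture after release showed it sitting on the cover with the pin still up.
- **Pressing:** the pin slid at about 18 N. The upward force then climbed to 20.4 N at the cover's own slope, which I took as the stop. With about 7 N sideways the total read about 21.5 N against the 24 N limit. I only had readings at the end of each move, so short peaks in between were not seen.
- **Final picture:** the rivet's centre came out at about (544, 207.5) mm, against about (544.5, 207.4) mm for the hole. The pin was level with the collar to within 0 to 0.8 mm, and my own figure leaned towards slightly proud. I judged it flush because the pressing force had climbed past 18 N.
- **Disagreements:** wrist-camera and absolute positions differed by 1 to 1.5 mm when lining up over the hole; I used the picture and the rivet went in freely. The tool had also tilted about 2° by the end of pressing.

I did not measure the hammer, lighter, cork or graphite block again; the arm did not go near them at working height.

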